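# Wind the kitchen timer for a twenty-minute work session

## Robot

A 6-joint arm with a two-finger parallel gripper is mounted at the origin on the work surface. World frame = base frame: x ahead of the robot, y to its left, z up, the work surface at z = 0. Lengths are in m, angles in rad, forces in N, time in s.
With the tool pointing down it reaches from about 0.25 to 0.725 m from the base axis. Payload 9.7 kg.
Tool frame: the origin (TCP) lies at the very end of the fingers, on their centre line; the grasp point (between the pads) lies 19 mm behind it; y points along the fingers, x is the direction in which the jaws open and shut, and the axes are right-handed (so a half turn about y gives the same grasp; the last joint's range is limited). The gripper opens to 85 mm and grips with 20 to 120 N. Pads are 22 mm wide; open, the fingers measure 114 mm over their backs; the gripper's body (76 mm by 85 mm) begins 54 mm behind the grasp point. The pads swing forward as they close: fully open they stand 13 mm farther back than shut.
Start: joints at [-1.199, 0.087, 0.176, 1.66, 0, 1.571], TCP at [0.2, -0.512, 0.231] pointing down, gripper open.
Joint ranges: [-3.13, 3.13], [-0.85, 1.81], [-1.15, 1.24], [-2.2, 2.28], [-1.44, 1.52], [-3.14, 3.14]. Speed limits (rad/s): [2.22, 2.22, 2.57, 3.14, 3.14, 3.14].

## Interface

Orientations are given as a unit quaternion [x, y, z, w].
In Python, from rig import r gives the robot as it stands.
- The arm moves only by the shell command python3 -m creep 'ROWS'. ROWS is text: rows parted by semicolons, each of 7 numbers parted by spaces: the shift along the tool's x, y, z in mm, then the turn, a rotation vector about the tool's x, y, z in rad, then the gripper command: -1 is fully open, 1 is shut, values between are in proportion. In form: dx dy dz wx wy wz hand; .... A call has 1 to 5 rows; each row shifts and turns the commanded pose from where the row before left it, along the tool's axes as they then stand; what a row does not reach is not made up. A row lasts 1/8 s, in which the tool goes at most 62.5 mm and 10.7 degrees, less where a joint would pass 70% of its speed; a pose out of reach is approached as far as the arm can. A call is refused whole if a number of a shift passes 62.5 or a number of a turn 0.188, either way. A call with a gripper value outside its range is refused whole. The fingers move at their own pace and stop on an object; the grip force is fixed at half the most. Time passes only in rows, so rows that do not move let the fingers close. It gives the time, the measured TCP pose, the force and the opening at its end, in the units of the state.
- r.read_state(): the state, without advancing time (a new reading comes with each control period).
- r.camera(name): name is "scene" or "top"; returns a dict with "frame" (480x640x3 uint8, red, green, blue), "range_z" (480x640 float32, m along the optical axis (not along the pixel's ray), 0 where there is no reading), "vertical_fov" (degrees; the focal length in pixels is half the picture's height over the tangent of half this angle, whatever the lens; pixels are square), "cx", "cy" (the principal point, pixels), "rvec" (rotation vector, rad) and "tvec" (3), from world to camera coordinates, as OpenCV has them. Camera axes: x right, y down, z forward; pixel columns grow to the right and rows downward; lengths in m; the calibration is good to about 2 mm. A picture is of the moment at which its call begins.
- r.sign_off(): hands the job in, once; it reports no verdict.
The state is a dict: "time": time; "joint_positions": joint angles; "qvel": joint speeds; "joint_torque": joint torques, N m; "eef_pos": TCP position; "tool_rot": TCP orientation; "force": force on the tool from outside, world axes, zero at the start; "ft_torque": the same for the moment, N m; "width": opening from 0.0 (shut) to 1.0 (fully open).
Only numpy, scipy, OpenCV 4.12 (cv2) and the standard library are available. Lean on these libraries where they do the work, as an engineer would, in place of code of your own. Each camera call takes 0.05 s, during which the arm holds its last target.

## Task

Set the white kitchen timer down gently, upright and wholly on the blue silicone trivet, where it will not slip, and let go of it. Then turn its black knob clockwise past the red thirty-minute mark to tension the spring, and bring it back to the twenty-minute mark. Leave the other things on the counter where they stand.

Things in the scene. Friction and masses are not known exactly. Their poses are not given: they have to be found in the camera images.
- timer_center (a point): White square kitchen timer, loose, about 330 g, standing upright: case 60 x 60 mm and 34 mm high, with a round black fluted winding knob on the middle of its top; 63 mm high in all. This point is the middle of the case, 17 mm above its underside; z is up out of the dial face, x and y are square to the case's sides.
- timer_knob (a point): Winding knob of the timer: round, 38 mm in diameter, 28 mm high; it stands from 35 to 63 mm above the timer's underside, 1 mm clear of the case. A white line on its top and down its side is the pointer. This point is on its axis (middle of the case), half-way up the knob, 49 mm above the timer's underside.
- timer_dial (a joint): Angle of the knob against the case, rad: 0 with the pointer at the green 0 mark, growing clockwise seen from above, 0.1396 a minute: 2.793 at the 20-minute mark, 4.189 at the red 30-minute mark, hard stop at 4.468 (32 minutes). Stiff (about 0.045 N m); stays where it is left. It starts stalled between 10 and 16 minutes.
- trivet_top (a point): Blue round silicone trivet lying on the counter, 180 mm in diameter, 8 mm thick, flat, fixed. It grips: the timer standing on it hardly turns (under 0.1 rad) with its knob, as it may on the glazed tiles. This point is the centre of its top face, 8 mm above the counter.
- timer: The same timer, origin at the centre of its underside, same axes. Scale on the case's top around the knob: clockwise from above over 240 degrees, 8 degrees a minute, from a green 0 mark (120 degrees counter-clockwise of the case's +x) to a wide red 30 mark (120 degrees clockwise of +x). Short black mark each minute, long ones at 5, 10, 15 (at +x), 20, 25. Bell slots on the -x side.
- lunch_tin: Bystander: stainless steel lunch tin with clip-lock lid, 118 x 168 mm, 57 mm high, loose; origin at the centre of its underside.
- glass_jar: Bystander: glass storage jar with steel twist cap, 92 mm in diameter, 122 mm high, loose; origin at the centre of its underside.
- pen_block: Bystander: wooden pen block 70 x 110 mm, 75 mm high, with pens up to 165 mm high, loose; origin at the centre of its underside.
- mug: Bystander: white mug, 80 mm in diameter, 92 mm high, loose; origin at the centre of its underside.
- note_block: Bystander: yellow sticky-note block 51 x 51 mm, 30 mm high, loose; origin at the centre of its underside.
- mouse: Bystander: black computer mouse 104 x 60 mm, 34 mm high, loose; origin at the centre of its underside.
Things that resemble listed ones, but are neither listed nor needed, are in the scene too. There is more than one size of the part that bears trivet_top; the job needs the middle-sized.

How it is judged:
By the outcome, as a careful person would: the job done as asked, in the order asked, and still so for the second after the job is handed in, with the robot touching nothing.
It also fails if it takes over 72 s, if anything falls off the work surface, if the arm or the gripper's body presses on something with over 40 N, if the wrist force passes 120 N, or if a joint passes its speed limit or range.

## Working session

There is one attempt and no reset: what is moved stays moved. The work goes in short steps, Python scripts to look and compute and a shell command to move; the robot and the scene stay as the last step left them, time stands still between calls to the robot, and variables do not carry over. Pictures are saved under pics/ and viewed, and the job is handed in when it is done.

```bash
ls; mkdir -p pics
python3 - <<'E'
from rig import r
import cv2,numpy as np
print(r.read_state())
for n in("scene","top"):
    c=r.camera(n); cv2.imwrite(f"pics/{n}0.png",c["frame"][:,:,::-1]); np.savez(f"pics/{n}0.npz",**c)
    print({k:c[k] for k in c if k not in("frame","range_z")})
E
```

```text
pics
{'time': 0.0, 'joint_positions': array([-1.19899762e+00,  8.74584441e-02,  1.75116129e-01,  1.65979900e+00,
        3.01956969e-05,  1.57081002e+00]), 'qvel': array([-0.00199924, -0.00169889,  0.00029296, -0.00075038, -0.00074737,
       -0.00115045]), 'joint_torque': array([-8.73264271e-04, -5.20391071e+01,  4.64803970e+01,  1.61164283e-02,
       -1.05378886e-04,  2.28582870e-06]), 'eef_pos': array([ 0.19973306, -0.51219917,  0.23057473]), 'tool_rot': array([-0.58352046,  0.39936047, -0.39858731,  0.58407469]), 'force': array([-0.452924  , -0.21871557, -0.04962742]), 'ft_torque': array([-0.00421228, -0.01113051, -0.04048893]), 'width': 1.002983143114952}
{'vertical_fov': 52.24393045257541, 'cx': 314.7553284088057, 'cy': 234.99192958475703, 'rvec': array([ 1.70737535,  1.98326487, -0.70870631]), 'tvec': array([ 0.09035192, -0.35587837,  1.67221464])}
{'vertical_fov': 57.36939570066665, 'cx': 318.4526711795628, 'cy': 243.2700627589166, 'rvec': array([ 2.18318598, -2.15223124,  0.11818477]), 'tvec': array([0.00291415, 0.54653674, 1.17028204])}
```

View pics/scene0.png

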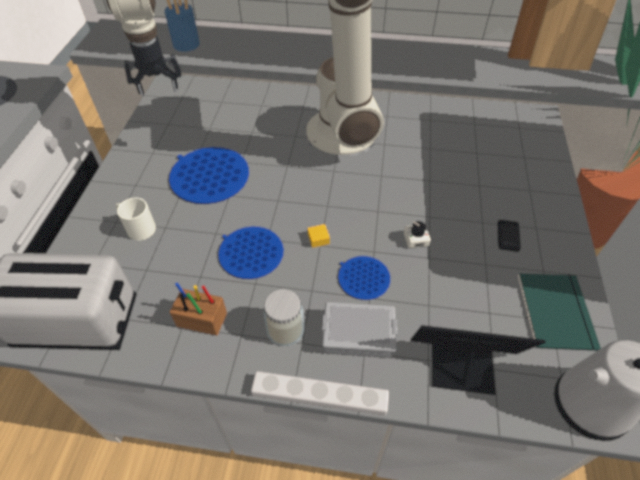

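View pics/top0.png

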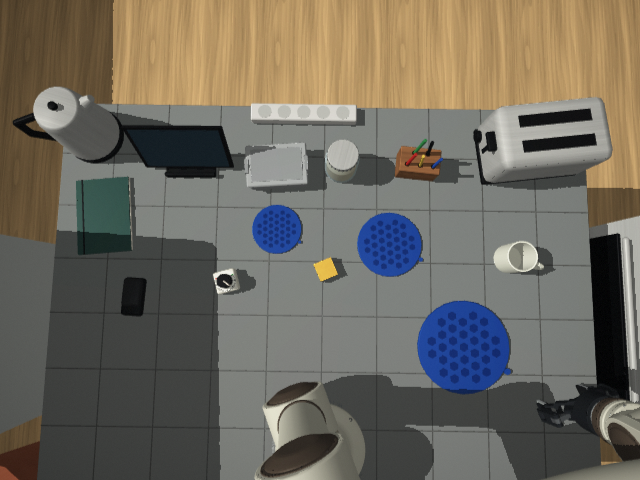

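The scene view shows the timer at about (417,235), and the middle-sized trivet at (251,251). In the top view the timer is at (227,282) and the middle-sized trivet at (390,244), between the small one at (277,229) and the large one at (464,346). Next I'll measure.

```bash
cat > h.py <<'E'
import cv2,numpy as np
from scipy.spatial.transform import Rotation as R
def K(c):
    h=c["frame"].shape[0]; f=h/2/np.tan(np.radians(float(c["vertical_fov"]))/2)
    return f,float(c["cx"]),float(c["cy"])
def plane(c,uv,z):
    f,cx,cy=K(c); uv=np.atleast_2d(uv).astype(float)
    M=R.from_rotvec(c["rvec"]).as_matrix(); o=-M.T@c["tvec"]
    d=np.c_[(uv[:,0]-cx)/f,(uv[:,1]-cy)/f,np.ones(len(uv))]@M
    return o+d*((z-o[2])/d[:,2])[:,None]
def proj(c,p):
    f,cx,cy=K(c); M=R.from_rotvec(c["rvec"]).as_matrix(); q=np.atleast_2d(p)@M.T+c["tvec"]
    return np.c_[f*q[:,0]/q[:,2]+cx,f*q[:,1]/q[:,2]+cy]
def look(c,name,u,v,w,s):
    im=c["frame"][max(v-w,0):v+w,max(u-w,0):u+w,::-1]
    cv2.imwrite(name,cv2.resize(im,None,fx=s,fy=s,interpolation=cv2.INTER_CUBIC))
E
python3 - <<'E'
from h import *
for n,t,tm in(("top",(390,244),(227,282)),("scene",(251,251),(417,235))):
    c=np.load(f"pics/{n}0.npz"); hsv=cv2.cvtColor(c["frame"],cv2.COLOR_RGB2HSV)
    m=cv2.inRange(hsv,(105,150,60),(125,255,255))
    for k in cv2.findContours(m,cv2.RETR_EXTERNAL,cv2.CHAIN_APPROX_NONE)[0]:
        if cv2.contourArea(k)<800: continue
        p=plane(c,k[:,0],.008)[:,:2].astype(np.float32)
        e=cv2.minEnclosingCircle(p); ee=cv2.fitEllipse(p); print(n,"enc",e,"ell",ee)
    look(c,f"pics/{n}_timer.png",*tm,25,12)
    f=c["frame"][tm[1]-20:tm[1]+20,tm[0]-20:tm[0]+20]
    hs=cv2.cvtColor(f,cv2.COLOR_RGB2HSV)
    w=((hs[...,2]>170)&(hs[...,1]<60)).astype(np.uint8)
    k=max(cv2.findContours(w,cv2.RETR_EXTERNAL,cv2.CHAIN_APPROX_NONE)[0],key=cv2.contourArea)
    pts=k[:,0]+np.array([tm[0]-20,tm[1]-20])
    p=plane(c,pts,.034)[:,:2]
    print(n,"timer",cv2.minAreaRect(p.astype(np.float32)))
    bk=hs[...,2]<60; ys,xs=np.nonzero(bk); print("knob px",xs.mean()+tm[0]-20,ys.mean()+tm[1]-20,plane(c,(xs.mean()+tm[0]-20,ys.mean()+tm[1]-20),.06))
s=np.load("pics/top0.npz")
from rig import r
q=r.read_state(); print(R.from_quat(q["tool_rot"]).as_matrix().round(3))
E
```

```text
top enc ((0.2681978642940521, -0.3935701251029968), 0.13341504335403442) ell ((0.2720383107662201, -0.38706398010253906), (0.2442186027765274, 0.2507115602493286), 156.9885711669922)
top enc ((0.5462344884872437, -0.19108079373836517), 0.09502213448286057) ell ((0.5491883158683777, -0.186561718583107), (0.17415747046470642, 0.178224578499794), 163.0423583984375)
top enc ((0.585800051689148, 0.12571513652801514), 0.07237762212753296) ell ((0.587950587272644, 0.12835675477981567), (0.13327457010746002, 0.1356051117181778), 155.79843139648438)
top timer ((0.4409051239490509, 0.2617996037006378), (0.05733506754040718, 0.055334970355033875), 16.234249114990234)
knob px 222.2485549132948 280.5549132947977 [[0.44057127 0.26311271 0.06      ]]
scene enc ((0.5907906293869019, 0.12653124332427979), 0.07005445659160614) ell ((0.5923816561698914, 0.12924030423164368), (0.12978670001029968, 0.131962388753891), 164.30245971679688)
scene enc ((0.5520793795585632, -0.18881070613861084), 0.09161344915628433) ell ((0.5535352826118469, -0.1850605458021164), (0.17075565457344055, 0.17359738051891327), 169.2738037109375)
scene enc ((0.2733810245990753, -0.39175525307655334), 0.1298246830701828) ell ((0.27471575140953064, -0.3860904276371002), (0.2415435016155243, 0.245334193110466), 137.4832763671875)
scene timer ((0.46493732929229736, 0.27055275440216064), (0.03723123297095299, 0.059636201709508896), 31.856298446655273)
knob px 418.0892857142857 229.53571428571428 [[0.45379821 0.26034706 0.06      ]]
[[ 0.363 -0.     0.932]
 [-0.932  0.001  0.363]
 [-0.001 -1.     0.   ]]
```

View pics/top_timer.png

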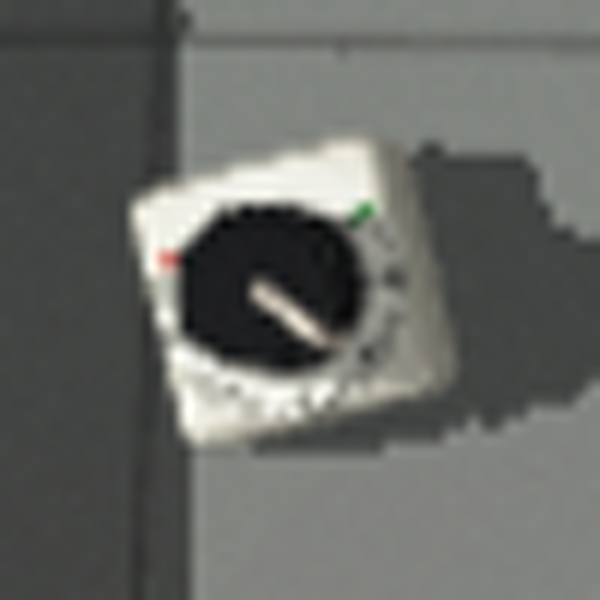

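View pics/scene_timer.png

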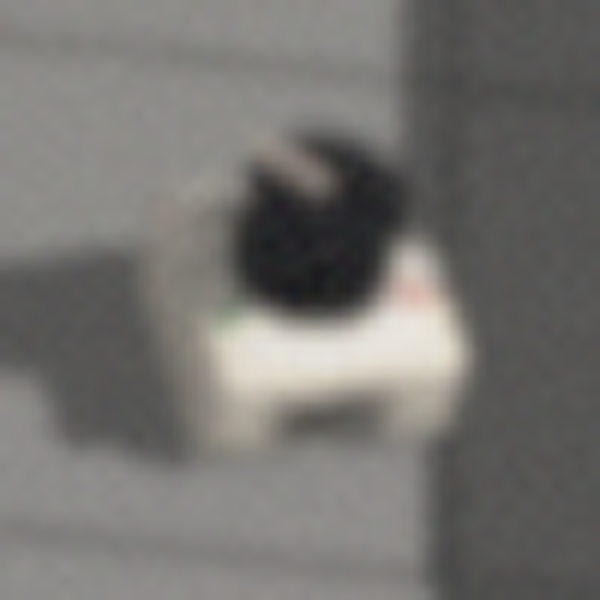

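Run:
```python
from h import *
c=np.load("pics/top0.npz")
o=np.array([202,257])
f=lambda a:np.array(a)/12+o-.5+.5/12
for nm,a,z in(("corners",[(133,205),(372,140),(435,378),(190,440)],.034),("knobc",[(271,288)],.05),("green-red",[(362,212),(168,260)],.034),("pointer",[(258,290),(335,345)],.063)):
    p=plane(c,f(a),z); print(nm,p.round(4).tolist(),p.mean(0).round(4))
    if len(p)>1:
        d=np.diff(p[:,:2],axis=0); print(np.degrees(np.arctan2(d[:,1],d[:,0])).round(1),np.hypot(*d.T).round(4))
T=R.from_quat([-0.58352046,0.39936047,-0.39858731,0.58407469]).as_matrix()
print(T.T@(np.array([.441,.262,.231])-np.array([.1997,-.5122,.2306])))
```

```text
corners [[0.4593, 0.2954, 0.034], [0.4747, 0.2421, 0.034], [0.4216, 0.2262, 0.034], [0.407, 0.2805, 0.034]] [0.4407 0.2611 0.034 ]
[ -73.9 -163.3  105. ] [0.0554 0.0555 0.0563]
knobc [[0.4409, 0.2603, 0.05]] [0.4409 0.2603 0.05  ]
green-red [[0.4585, 0.2438, 0.034], [0.4471, 0.287, 0.034]] [0.4528 0.2654 0.034 ]
[104.8] [0.0447]
pointer [[0.4401, 0.2604, 0.063], [0.4284, 0.2431, 0.063]] [0.4343 0.2517 0.063 ]
[-124.2] [0.0209]
[-6.33647670e-01  4.67517187e-04  5.06065117e-01]
```

```bash
python3 -m creep '-48 0 38.5 0 0 0 -1;-48 0 38.5 0 0 0 -1;-48 0 38.5 0 0 0 -1;-48 0 38.5 0 0 0 -1;-48 0 38.5 0 0 0 -1'
```

```text
time: 0.72
eef_pos: [0.292, -0.2171, 0.2311]
tool_rot: [-0.584, 0.399, -0.399, 0.584]
force: [0.7, 0.4, -0.0]
width: 1.0
```

```bash
python3 -m creep '-48 0 38.5 0 0 0 -1;-48 0 38.5 0 0 0 -1;-48 0 38.5 0 0 0 -1;-48 0 38.5 0 0 0 -1;-48 0 38.5 0 0 0 -1'
cat >> h.py <<'E'
def to(x,y,z,yaw):
    from rig import r
    s=r.read_state(); T=R.from_quat(s["tool_rot"]).as_matrix()
    cur=np.degrees(np.arctan2(T[1,0],T[0,0]))
    # desired tool: x axis at yaw, y down
    a=np.radians(yaw); X=np.array([np.cos(a),np.sin(a),0]); Y=np.array([0,0,-1.]); D=np.c_[X,Y,np.cross(X,Y)]
    print("t",s["time"],"pos",s["eef_pos"].round(4),"yaw",cur.round(2),"q",np.degrees(s["joint_positions"]).round(1),"w",round(s["width"],3),"F",s["force"].round(1),"M",s["ft_torque"].round(2))
    print("shift mm",(1000*T.T@(np.array([x,y,z])-s["eef_pos"])).round(1),"turn rad",R.from_matrix(T.T@D).as_rotvec().round(4))
E
python3 -c "
from h import *
to(.4415,.261,.2,15.5)"
```

```text
time: 1.35
eef_pos: [0.3842, 0.0768, 0.2313]
tool_rot: [-0.584, 0.399, -0.399, 0.584]
force: [1.6, -1.4, 0.6]
width: 0.999
t 1.35 pos [0.3842 0.0768 0.2313] yaw -68.68 q [ 11.3 -16.5  -9.6  96.8  -0.  170. ] w 0.999 F [ 1.6 -1.4  0.6] M [-0.02 -0.08  0.04]
shift mm [-150.7   31.3  120.4] turn rad [-3.0000e-04 -1.4691e+00  6.0000e-04]
```

```bash
python3 -m creep '-48 0 38.5 0 0 0 -1;-48 0 38.5 0 0 0 -1;-48 0 38.5 0 0 0 -1;0 0 0 0 -0.184 0 -1;0 0 0 0 -0.184 0 -1'; python3 -m creep '0 0 0 0 -0.184 0 -1;0 0 0 0 -0.184 0 -1;0 0 0 0 -0.184 0 -1;0 0 0 0 -0.184 0 -1;0 0 0 0 -0.184 0 -1'; python3 -c "
from h import *
to(.4415,.261,.2,15.5)"
```

```text
time: 1.98
eef_pos: [0.4541, 0.2154, 0.2309]
tool_rot: [-0.649, 0.274, -0.257, 0.662]
force: [-0.6, 0.2, 0.6]
width: 0.996
time: 2.6
eef_pos: [0.454, 0.2148, 0.2315]
tool_rot: [-0.695, -0.049, 0.057, 0.715]
force: [-0.4, -1.0, -1.0]
width: 1.0
t 2.6 pos [0.454  0.2148 0.2315] yaw 8.57 q [ 24.4  -1.5   3.4  95.    1.7 105.8] w 1.0 F [-0.4 -1.  -1. ] M [-0.01  0.02 -0.03]
shift mm [-5.2 32.8 46.6] turn rad [-0.0287 -0.1211 -0.0075]
```

```bash
python3 -m creep '-5.2 30 46.6 -0.0287 -0.121 -0.0075 -1;0 0 0 0 0 0 -1'; python3 -c "
from h import *
to(.4415,.261,.1,15.5)"
```

```text
time: 2.85
eef_pos: [0.4404, 0.2626, 0.2006]
tool_rot: [0.701, 0.094, -0.096, -0.7]
force: [0.1, -0.0, 0.3]
width: 1.0
t 2.85 pos [0.4404 0.2626 0.2006] yaw 15.39 q [ 30.8  -0.5   1.   91.7   0.  105.4] w 1.0 F [ 0.1 -0.   0.3] M [-0.   -0.06  0.05]
shift mm [  1.  100.6  -1.8] turn rad [ 0.0008 -0.0019 -0.0032]
```

```bash
python3 -m creep '1 50 -1.8 0 0 0 -1;0 50 0 0 0 0 -1;0 20 0 0 0 0 -1;0 0 0 0 0 0 -1'
python3 - <<'E'
from h import *
from rig import r
for n,uv in(("scene",(417,215)),("top",(227,282))):
    c=r.camera(n); look(c,f"pics/{n}1.png",*uv,50,8)
to(.4415,.261,.010,15.5)
E
```

```text
time: 3.35
eef_pos: [0.4427, 0.2587, 0.082]
tool_rot: [0.701, 0.092, -0.094, -0.701]
force: [-1.1, 0.0, 0.5]
width: 0.999
t 3.45 pos [0.4439 0.2595 0.0843] yaw 15.11 q [ 30.3  -0.3 -11.6  78.6   0.  105.2] w 1.0 F [-0.4  0.7  0.5] M [ 0.01 -0.01 -0.02]
shift mm [-2.1 74.3  2. ] turn rad [-0.0004 -0.0069  0.0015]
```

View pics/scene1.png

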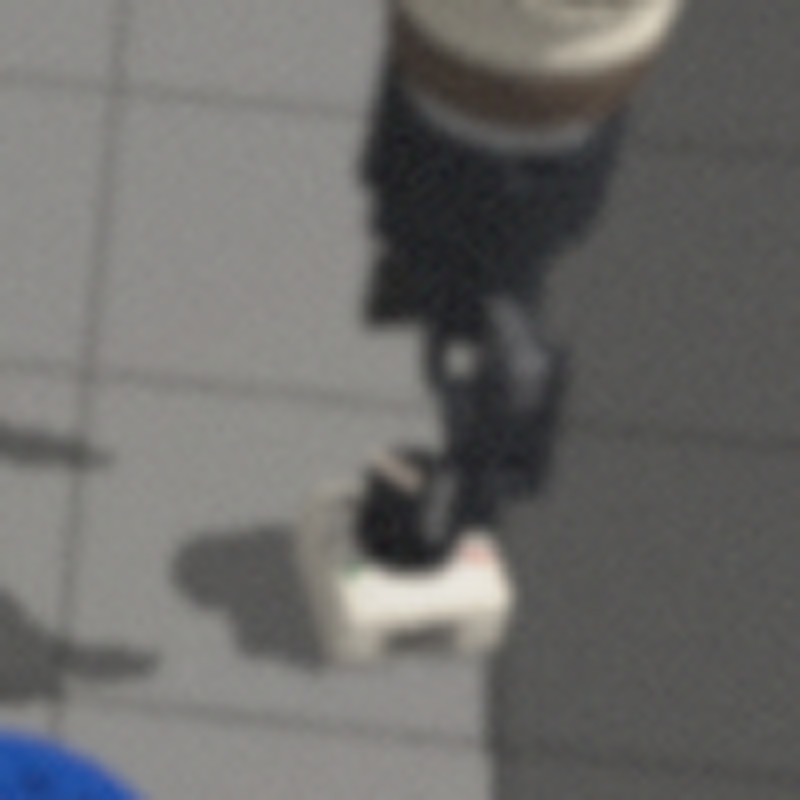

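View pics/top1.png

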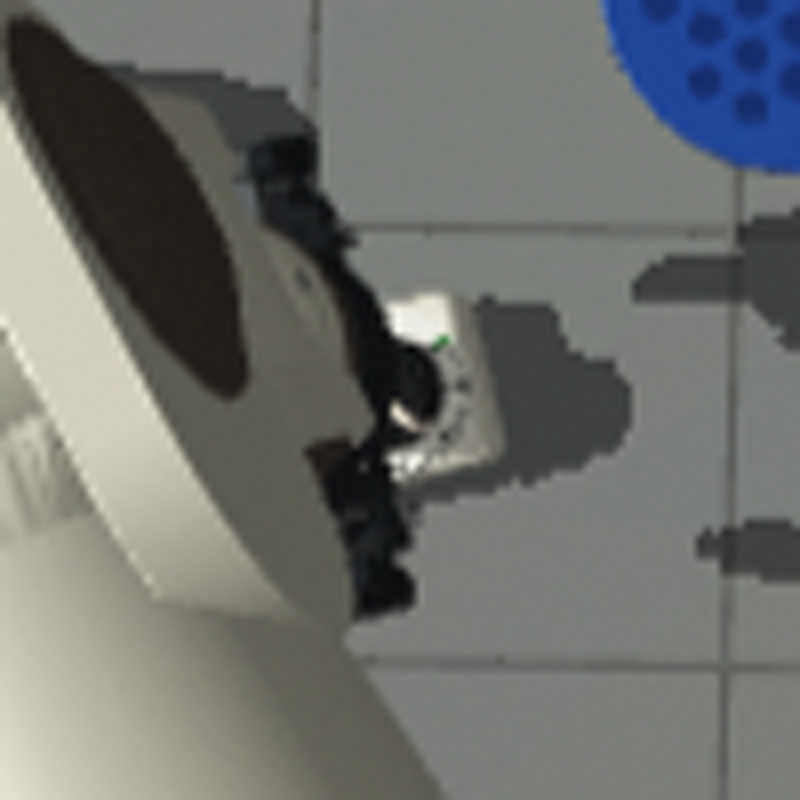

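The views agree with the planned alignment: the fingers straddle the case along its x axis, with one finger behind the knob in the scene crop at (500,430) and the knob at (415,510). Descending now.

```bash
python3 -m creep '-1 30 0 0 0 0 -1;0 25 0 0 0 0 -1;0 10 0 0 0 0 -1;0 6 0 0 0 0 -1;0 0 0 0 0 0 -1'; python3 -c "
from h import *
to(.4415,.261,.010,15.5)"
```

```text
time: 4.08
eef_pos: [0.4429, 0.2596, 0.0129]
tool_rot: [-0.701, -0.094, 0.093, 0.701]
force: [0.0, 0.2, 0.6]
width: 1.001
t 4.075 pos [0.4429 0.2596 0.0129] yaw 15.14 q [ 30.4   1.5 -17.8  70.6  -0.  105.2] w 1.001 F [0.  0.2 0.6] M [0.08 0.   0.  ]
shift mm [-1.   2.9  1.8] turn rad [-0.0004 -0.0063  0.0015]
```

```bash
python3 -m creep '0 2 1 0 0 0 -0.2;0 0 0 0 0 0 1;0 0 0 0 0 0 1;0 0 0 0 0 0 1;0 0 0 0 0 0 1';  python3 -c "
from h import *
to(.4415,.261,.010,15.5)"
```

```text
time: 4.7
eef_pos: [0.4426, 0.2606, 0.011]
tool_rot: [-0.701, -0.094, 0.093, 0.701]
force: [-1.4, 0.6, 5.7]
width: 0.69
t 4.7 pos [0.4426 0.2606 0.011 ] yaw 15.15 q [ 30.5   1.6 -17.9  70.3   0.  105.3] w 0.69 F [-1.4  0.6  5.7] M [-0.01  0.28  0.05]
shift mm [-1.   1.   0.7] turn rad [-0.0006 -0.0062  0.0017]
```

```bash
python3 -m creep '0 -10 0 0 0 0 1;0 -30 0 0 0 0 1;0 -40 0 0 0 0 1;0 -20 0 0 0 0 1;0 0 0 0 0 0 1';  python3 -c "
from h import *
to(.551,-.186,.110,15.5)"
```

```text
time: 5.32
eef_pos: [0.4429, 0.2607, 0.1118]
tool_rot: [-0.701, -0.094, 0.092, 0.701]
force: [-0.4, -0.9, -3.7]
width: 0.688
t 5.325 pos [0.4429 0.2607 0.1118] yaw 15.14 q [ 30.5  -0.8  -9.1  81.5  -0.  105.3] w 0.688 F [-0.4 -0.9 -3.7] M [0.03 0.01 0.05]
shift mm [ -12.3    1.4 -459.4] turn rad [-0.0007 -0.0063  0.0031]
```

```bash
python3 -m creep '-1.2 0 -30 0 0 0 1;-1.2 0 -50 0 0 0 1;-1.2 0 -50 0 0 0 1;-1.2 0 -50 0 0 0 1;-1.2 0 -50 0 0 0 1'; python3 -m creep '-1.2 0 -50 0 0 0 1;-1.2 0 -50 0 0 0 1;-1.2 0 -50 0 0 0 1;-1.2 0 -50 0 0 0 1;-1.2 0 -30 0 0 0 1'; python3 -m creep '0 0 0 0 0 0 1;0 0 0 0 0 0 1'; python3 -c "
from h import *
to(.551,-.186,.018,15.5)"
```

```text
time: 5.95
eef_pos: [0.496, 0.0351, 0.1087]
tool_rot: [-0.701, -0.093, 0.094, 0.701]
force: [0.6, 0.7, -3.4]
width: 0.688
time: 6.58
eef_pos: [0.5502, -0.1889, 0.1081]
tool_rot: [-0.701, -0.092, 0.093, 0.701]
force: [0.3, 1.1, -2.9]
width: 0.689
time: 6.82
eef_pos: [0.5501, -0.1863, 0.1089]
tool_rot: [-0.7, -0.093, 0.094, 0.701]
force: [0.7, 0.3, -3.9]
width: 0.684
t 6.825 pos [ 0.5501 -0.1863  0.1089] yaw 15.13 q [-18.7   8.6   0.5  82.    0.   56.1] w 0.684 F [ 0.7  0.3 -3.9] M [ 0.04 -0.    0.04]
shift mm [ 1.  90.9 -0. ] turn rad [-0.0015 -0.0064 -0.0011]
```

```bash
python3 -m creep '0 25 0 0 0 0 1;0 30 0 0 0 0 1;0 20 0 0 0 0 1;0 10 0 0 0 0 1;0 0 0 0 0 0 1'; python3 -m creep '0 1.5 0 0 0 0 1;0 1.5 0 0 0 0 1;0 1 0 0 0 0 1;0 0 0 0 0 0 1';python3 -c "
from h import *
to(.551,-.186,.018,15.5)"
```

```text
time: 7.45
eef_pos: [0.5505, -0.186, 0.0248]
tool_rot: [-0.701, -0.093, 0.094, 0.701]
force: [0.2, 1.0, -3.6]
width: 0.687
time: 7.95
eef_pos: [0.5508, -0.1869, 0.0212]
tool_rot: [-0.701, -0.093, 0.093, 0.701]
force: [-0.2, -0.0, -3.9]
width: 0.689
t 7.95 pos [ 0.5508 -0.1869  0.0212] yaw 15.14 q [-18.8  10.4  -7.2  72.4   0.   56.1] w 0.689 F [-0.2 -0.  -3.9] M [ 0.02  0.04 -0.  ]
shift mm [0.4 3.2 0.8] turn rad [-0.0001 -0.0063  0.0006]
```

```bash
python3 -m creep '0 1 0 0 0 0 1;0 1 0 0 0 0 1;0 0 0 0 0 0 1'; python3 -m creep '0 1 0 0 0 0 1;0 0 0 0 0 0 1'
```

```text
time: 8.32
eef_pos: [0.5508, -0.1868, 0.0191]
tool_rot: [-0.701, -0.093, 0.093, 0.701]
force: [-0.1, -0.6, -3.4]
width: 0.685
time: 8.57
eef_pos: [0.5509, -0.1869, 0.019]
tool_rot: [0.701, 0.094, -0.093, -0.701]
force: [-5.1, 1.1, 4.6]
width: 0.687
```

```bash
python3 -m creep '0 0.3 0 0 0 0 -0.5;0 0 0 0 0 0 -1;0 0 0 0 0 0 -1;0 0 0 0 0 0 -1'; python3 -m creep '0 -10 0 0 0 0 -1;0 -40 0 0 0 0 -1;0 -40 0 0 0 0 -1;0 -40 0 0 0 0 -1;0 -20 0 0 0 0 -1'
```

```text
time: 9.07
eef_pos: [0.5509, -0.1869, 0.0178]
tool_rot: [-0.701, -0.093, 0.093, 0.701]
force: [0.2, -1.1, -0.2]
width: 1.003
time: 9.7
eef_pos: [0.5514, -0.1871, 0.1713]
tool_rot: [0.701, 0.095, -0.092, -0.7]
force: [0.4, 0.3, -1.0]
width: 0.997
```

```bash
python3 -m creep '0 0 -60 0 0 0 -1;0 0 -60 0 0 0 -1;0 0 -60 0 0 0 -1;0 0 0 0 0 0 -1'
python3 - <<'E'
from h import *
from rig import r
for n,uv in(("scene",(251,245)),("top",(390,244))):
    c=r.camera(n); look(c,f"pics/{n}2.png",*uv,50,8); look(c,f"pics/{n}2z.png",*uv,20,20); np.savez(f"pics/{n}2.npz",**c)
to(.551,-.187,.17,91)
E
```

```text
time: 10.2
eef_pos: [0.5976, -0.3643, 0.1655]
tool_rot: [-0.701, -0.091, 0.092, 0.702]
force: [-0.3, 0.7, -1.2]
width: 0.996
t 10.3 pos [ 0.5976 -0.361   0.1675] yaw 15.08 q [-31.2  25.6  28.   92.5   0.   43.8] w 1.0 F [-0.4  1.3  0.5] M [-0.03 -0.03  0.  ]
shift mm [  0.3  -2.3 180.2] turn rad [-8.000e-04 -1.325e+00  7.000e-04]
```

View pics/scene2.png

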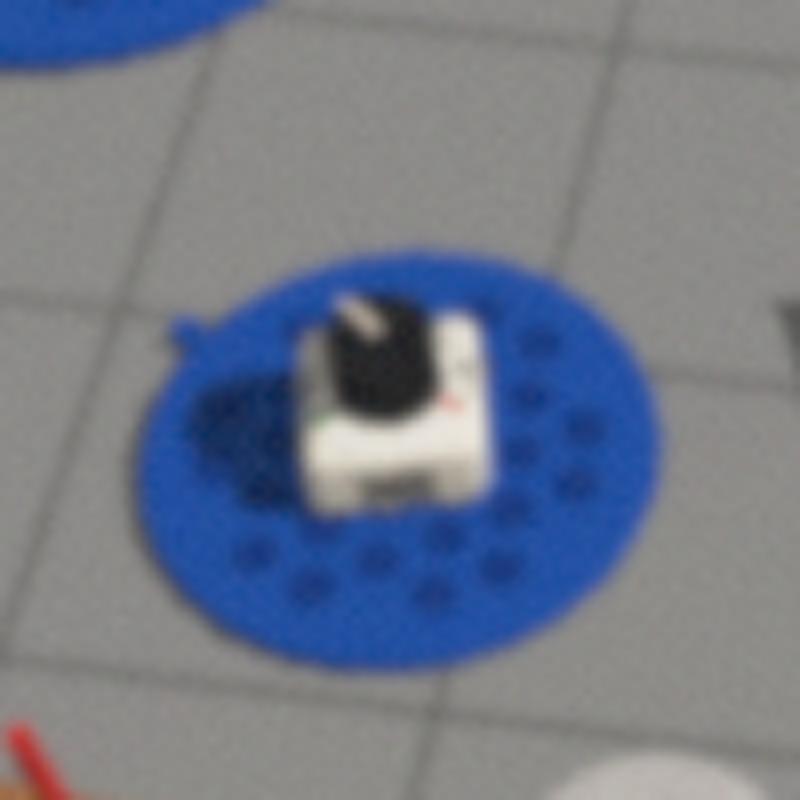

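View pics/top2z.png

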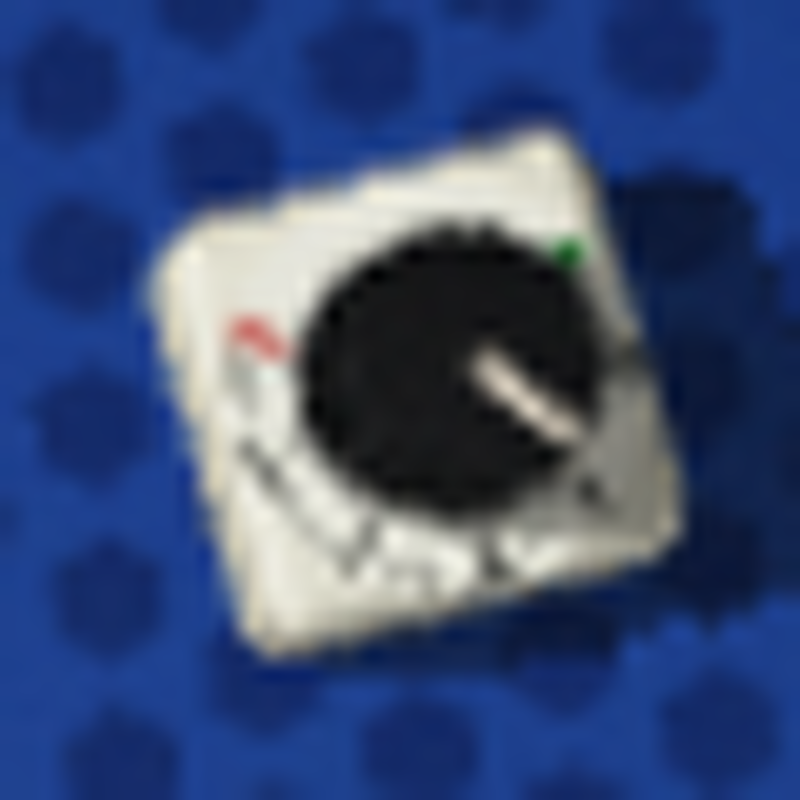

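The timer stands upright on the middle trivet, wholly inside its rim, with the knob free. In the top crop the pointer runs from (480,360) to (575,435), near the 10 mark.

```bash
cat > dial.py <<'E'
from h import *
def dial(c,uv0,w,s,corners,pointer,green,red):
    o=np.array(uv0)-w
    f=lambda a:(np.array(a,float)+.5)/s+o-.5
    P=plane(c,f(corners),.042); ctr=P.mean(0)
    e=P[[1,2,3,0],:2]-P[:,:2]; an=np.degrees(np.arctan2(e[:,1],e[:,0])); print("corner edges",an.round(1),np.hypot(*e.T).round(4),"ctr",ctr.round(4))
    g,q=plane(c,f([green,red]),.042); d=(q-g)[:2]; gr=np.degrees(np.arctan2(d[1],d[0]))
    yaw_gr=gr+90
    p=plane(c,f(pointer),.071); d=(p[1]-p[0])[:2]; pa=np.degrees(np.arctan2(d[1],d[0]))
    d2=(p[1]-ctr)[:2]; pb=np.degrees(np.arctan2(d2[1],d2[0]))
    yc=[(a+k)%360 for a,k in zip(an,(-90,0,90,180))]
    print("yaw gr",yaw_gr%360,"yaw edges",np.round(yc,1),"pointer",pa%360,"tip-from-centre",pb%360)
    y=np.mean([yaw_gr%360]+[np.mean(yc)]); 
    for a in(pa,pb): print("minute",15-((a-y+180)%360-180)/8)
E
python3 - <<'E'
from dial import *
c=np.load("pics/top2.npz")
dial(c,(390,244),20,20,[(165,225),(565,130),(672,535),(258,655)],[(478,358),(578,437)],(567,252),(255,338))
E
```

```text
corner edges [ -75.8 -165.5  106.9   12.1] [0.056  0.0568 0.0585 0.0596] ctr [ 0.5491 -0.1836  0.042 ]
yaw gr 196.26190287501248 yaw edges [194.2 194.5 196.9 192.1] pointer 231.9493963517079 tip-from-centre 239.79051951448673
minute 10.425524214481925
minute 9.44538381913457
```

Run:
```python
from h import *
for n,uv,w,z in(("top",(390,244),16,.06),("scene",(248,238),12,.057)):
    c=np.load(f"pics/{n}2.npz"); f=c["frame"][uv[1]-w:uv[1]+w,uv[0]-w:uv[0]+w]
    m=((f.max(2)<60)).astype(np.uint8); k=max(cv2.findContours(m,cv2.RETR_EXTERNAL,cv2.CHAIN_APPROX_NONE)[0],key=cv2.contourArea)
    e=cv2.minEnclosingCircle(k); x,y,ww,h=cv2.boundingRect(k); cc=(x+(ww-1)/2+uv[0]-w,y+(h-1)/2+uv[1]-w)
    print(n,e,cv2.contourArea(k),cc,plane(c,cc,z))
```

```text
top ((18.10869598388672, 13.80434799194336), 7.44015645980835) 122.5 (392.0, 242.5) [[ 0.54803415 -0.18522321  0.06      ]]
scene ((12.5, 13.5), 6.670932292938232) 91.0 (248.5, 239.5) [[ 0.55113503 -0.18503134  0.057     ]]
```

```bash
python3 -m creep '0 0 60 0 0 0 -1;0 0 60 0 0 0 -1;0 0 60 0 0 0 -1;0 0 0 0 -0.18 0 -1;0 0 0 0 -0.18 0 -1'; python3 -m creep '0 0 0 0 -0.18 0 -1;0 0 0 0 -0.18 0 -1;0 0 0 0 -0.18 0 -1;0 0 0 0 -0.18 0 -1;0 0 0 0 -0.18 0 -1'; python3 -c "
from h import *
to(.550,-.186,.048,91)"
```

```text
time: 10.92
eef_pos: [0.5503, -0.1845, 0.1697]
tool_rot: [0.672, 0.221, -0.219, -0.671]
force: [-0.6, -0.1, 0.4]
width: 1.002
time: 11.55
eef_pos: [0.5504, -0.1855, 0.1692]
tool_rot: [0.51, 0.491, -0.49, -0.509]
force: [-0.2, -0.5, -0.1]
width: 1.0
t 11.55 pos [ 0.5504 -0.1855  0.1692] yaw 87.77 q [-18.6   8.3   6.8  88.4   0.  -16.4] w 1.0 F [-0.2 -0.5 -0.1] M [-0.    0.03  0.04]
shift mm [ -0.5 121.2   0.6] turn rad [ 0.0022 -0.0563 -0.0001]
```

```bash
python3 -m creep '-0.5 50 0.5 0 0 0 -1;0 40 0 0 0 0 -1;0 20 0 0 0 0 -1;0 10 0 0 0 0 -1;0 0 0 0 0 0 -1'; python3 -m creep '0 0 0 0 0 0 0;0 0 0 0 0 0 1;0 0 0 0 0 0 1;0 0 0 0 0 0 1;0 0 0 0 0 0 1'; python3 -c "
from h import *
to(.550,-.186,.048,91)"
```

```text
time: 12.18
eef_pos: [0.5502, -0.1866, 0.0485]
tool_rot: [0.511, 0.489, -0.488, -0.511]
force: [0.5, 0.5, 0.5]
width: 1.0
time: 12.8
eef_pos: [0.5508, -0.1867, 0.0489]
tool_rot: [0.511, 0.489, -0.488, -0.511]
force: [-1.7, 5.3, 5.8]
width: 0.423
t 12.8 pos [ 0.5508 -0.1867  0.0489] yaw 87.36 q [-18.8   9.6  -5.   75.3   0.1 -16.1] w 0.423 F [-1.7  5.3  5.8] M [ 0.95  0.14 -0.03]
shift mm [0.7 0.9 0.9] turn rad [ 0.0019 -0.0635  0.0014]
```

```bash
python3 -m creep '0 0 0 0 0.1 0 1;0 0 0 0 0.18 0 1;0 0 0 0 0.18 0 1;0 0 0 0 0.18 0 1;0 0 0 0 0.18 0 1'; python3 -c "
from h import *
to(.550,-.186,.048,91)"; python3 -m creep '0 0 0 0 0.18 0 1;0 0 0 0 0.18 0 1;0 0 0 0 0.18 0 1;0 0 0 0 0.18 0 1;0 0 0 0 0.18 0 1';python3 -c "
from h import *
to(.550,-.186,.048,91)"
```

```text
time: 13.42
eef_pos: [0.5512, -0.1874, 0.0489]
tool_rot: [0.665, 0.243, -0.241, -0.664]
force: [2.0, 1.7, 4.2]
width: 0.42
t 13.425 pos [ 0.5512 -0.1874  0.0489] yaw 40.02 q [-18.8   9.6  -5.   75.2   0.   31.2] w 0.42 F [2.  1.7 4.2] M [ 0.11 -0.32 -0.02]
shift mm [-0.   0.9  1.9] turn rad [ 0.0027 -0.8897  0.0011]
time: 14.05
eef_pos: [0.551, -0.1872, 0.0489]
tool_rot: [-0.703, 0.07, -0.072, 0.704]
force: [0.2, 2.7, 4.2]
width: 0.425
t 14.05 pos [ 0.551  -0.1872  0.0489] yaw -11.54 q [-18.8   9.6  -5.   75.3   0.1  82.7] w 0.425 F [0.2 2.7 4.2] M [ 0.45 -0.    0.04]
shift mm [-1.2  0.9  1. ] turn rad [ 1.3000e-03 -1.7896e+00  2.4000e-03]
```

```bash
python3 -m creep '0 0 0 0 0.18 0 1;0 0 0 0 0.18 0 1;0 0 0 0 0.18 0 1;0 0 0 0 0.18 0 1;0 0 0 0 0.18 0 1'; python3 -m creep '0 0 0 0 0.15 0 1;0 0 0 0 0.1 0 1;0 0 0 0 0 0 1'; python3 -c "
from h import *
to(.550,-.186,.048,91)"
```

```text
time: 14.68
eef_pos: [0.5507, -0.1876, 0.0488]
tool_rot: [-0.602, 0.37, -0.371, 0.603]
force: [0.3, -0.5, 4.2]
width: 0.429
time: 15.05
eef_pos: [0.5509, -0.1875, 0.0487]
tool_rot: [-0.553, 0.44, -0.441, 0.554]
force: [1.3, 0.2, 4.9]
width: 0.422
t 15.05 pos [ 0.5509 -0.1875  0.0487] yaw -77.07 q [-18.8   9.6  -5.   75.2   0.  148.3] w 0.422 F [1.3 0.2 4.9] M [ 0.18 -0.05 -0.04]
shift mm [-1.7  0.7 -0.6] turn rad [ 5.0000e-04 -2.9334e+00  3.1000e-03]
```

```bash
python3 -m creep '0 0 0 0 0 0 0;0 0 0 0 0 0 -1;0 0 0 0 0 0 -1;0 -20 0 0 0 0 -1;0 -50 0 0 0 0 -1'; python3 -m creep '0 -50 0 0 0 0 -1;60 0 0 0 0 0 -1;60 0 0 0 0 0 -1;60 0 0 0 0 0 -1;0 0 0 0 0 0 -1'
python3 - <<'E'
from h import *
from rig import r
for n,uv in(("scene",(251,245)),("top",(390,244))):
    c=r.camera(n); look(c,f"pics/{n}3z.png",*uv,20,20); np.savez(f"pics/{n}3.npz",**c)
to(.551,-.187,.17,-77)
E
```

```text
time: 15.68
eef_pos: [0.5488, -0.1869, 0.116]
tool_rot: [0.554, -0.442, 0.439, -0.553]
force: [1.0, -0.7, 0.5]
width: 0.998
time: 16.3
eef_pos: [0.59, -0.3665, 0.1647]
tool_rot: [0.552, -0.443, 0.441, -0.552]
force: [0.2, -0.2, 0.0]
width: 1.001
t 16.4 pos [ 0.5901 -0.3632  0.1667] yaw -77.15 q [-31.6  24.8  26.9  92.1   0.  135.5] w 1.001 F [ 0.2 -0.2  1. ] M [-0.01 -0.    0.01]
shift mm [-180.5   -3.     1. ] turn rad [ 0.0005 -0.0026 -0.0014]
```

View pics/top3z.png

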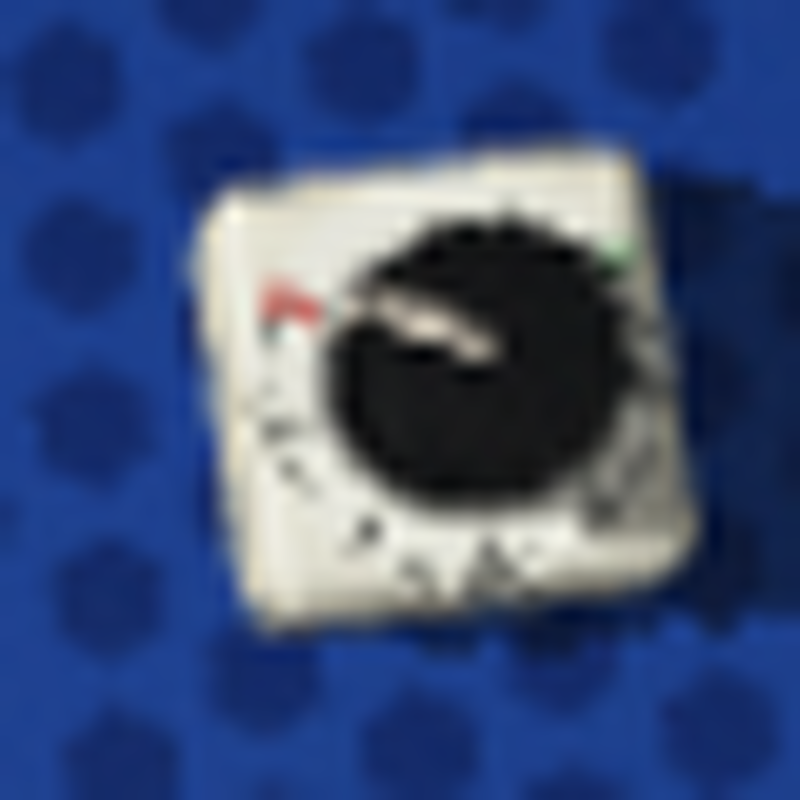

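The pointer now runs from (490,350) to (365,295), close to the red mark at (290,305). The case has turned clockwise by a few degrees.

Run:
```python
from dial import *
c=np.load("pics/top3.npz")
dial(c,(390,244),20,20,[(215,205),(628,150),(688,545),(262,628)],[(492,352),(362,294)],(618,250),(290,305))
c=np.load("pics/top2.npz")
for n,uv in(("top3",(390,244)),("top2",(390,244))):
    c=np.load(f"pics/{n}.npz"); f=c["frame"]; u,v=uv
    # sharper: case outline by min-area rect on non-blue bright, and pointer line
    s=f[v-20:v+20,u-20:u+20]; hs=cv2.cvtColor(s,cv2.COLOR_RGB2HSV)
    m=((hs[...,1]<110)&(hs[...,2]>60)|(s.max(2)<60)).astype(np.uint8)
    ws=((hs[...,1]<90)&(hs[...,2]>110)).astype(np.uint8)
    k=max(cv2.findContours(ws,cv2.RETR_EXTERNAL,cv2.CHAIN_APPROX_NONE)[0],key=cv2.contourArea)
    P=plane(c,k[:,0]+np.array([u-20,v-20]),.042)[:,:2].astype(np.float32); print(n,cv2.minAreaRect(P))
    # pointer: blob not connected to case inside knob: bright px within 7 px of knob centre
    ys,xs=np.nonzero(s.max(2)>90); p=plane(c,np.c_[xs+u-20,ys+v-20],.071)[:,:2]
    for ctr in ([.5495,-.1855],[.5495,-.1875]):
        d=p-ctr; i=np.hypot(*d.T)<.0165; a=d[i]; w=s.max(2)[ys,xs][i]-60.
        mm=(a*w[:,None]).sum(0)/w.sum(); C=np.cov(a.T,aweights=w); l,V=np.linalg.eigh(C); q=V[:,1]*np.sign(V[:,1]@mm); print(i.sum(),mm,np.degrees(np.arctan2(q[1],q[0]))%360,l)
```

```text
corner edges [ -81.5 -171.7  101.8    6.3] [0.0567 0.0543 0.0588 0.0578] ctr [ 0.5498 -0.1881  0.042 ]
yaw gr 190.38199028350485 yaw edges [188.5 188.3 191.8 186.3] pointer 66.48279212145052 tip-from-centre 63.16428434834774
minute 30.382348529188747
minute 30.797162000826596
top3 ((0.549824595451355, -0.18635998666286469), (0.06026588752865791, 0.06237328425049782), 9.006651878356934)
10 [0.00442886 0.00483636] 69.87124108883836 [1.18132276e-06 2.29043974e-05]
10 [0.00442886 0.00683636] 69.87124108883836 [1.18132276e-06 2.29043974e-05]
top2 ((0.5489110350608826, -0.18264441192150116), (0.06036614626646042, 0.06236053258180618), 15.599503517150879)
9 [-0.00522211 -0.00788031] 231.26939338162828 [1.16343632e-06 2.03655801e-05]
9 [-0.00522211 -0.00588031] 231.26939338162828 [1.16343632e-06 2.03655801e-05]
```

```bash
python3 -m creep '-60 0 0 0 0 0 -1;-60 0 0 0 0 0 -1;-60 0 0 0 0 0 -1;0 50 0 0 0 0 -1;0 50 0 0 0 0 -1'; python3 -m creep '0 20 0 0 0 0 -1;0 0 0 0 0 0 -1'; python3 -c "
from h import *
to(.550,-.187,.048,-77)"
```

```text
time: 17.02
eef_pos: [0.5505, -0.1851, 0.0685]
tool_rot: [-0.553, 0.438, -0.441, 0.554]
force: [0.5, -0.2, 0.4]
width: 1.0
time: 17.27
eef_pos: [0.5491, -0.1858, 0.047]
tool_rot: [0.553, -0.441, 0.44, -0.553]
force: [0.6, 0.5, 0.6]
width: 1.001
t 17.275 pos [ 0.5491 -0.1858  0.047 ] yaw -77.01 q [-18.7   9.5  -5.3  75.3   0.  148.3] w 1.001 F [0.6 0.5 0.6] M [-0.01 -0.02 -0.02]
shift mm [ 1.4 -1.   0.6] turn rad [ 0.0012 -0.0001 -0.0014]
```

```bash
python3 -m creep '1 0 0.5 0 0 0 0;0 0 0 0 0 0 1;0 0 0 0 0 0 1;0 0 0 0 0 0 1;0 0 0 0 0 0 1'; python3 -m creep '0 0 0 0 0.07 0 1;0 0 0 0 0.06 0 1;0 0 0 0 0 0 1'; python3 -c "
from h import *
to(.550,-.187,.048,-77)"
```

```text
time: 17.9
eef_pos: [0.5517, -0.1885, 0.0493]
tool_rot: [-0.553, 0.44, -0.442, 0.553]
force: [-1.0, 0.2, 5.3]
width: 0.421
time: 18.27
eef_pos: [0.5517, -0.1886, 0.0493]
tool_rot: [-0.522, 0.475, -0.477, 0.523]
force: [-0.6, -0.0, 6.3]
width: 0.424
t 18.275 pos [ 0.5517 -0.1886  0.0493] yaw -84.61 q [-18.9   9.7  -4.9  75.3   0.  155.7] w 0.424 F [-0.6 -0.   6.3] M [0.06 0.24 0.04]
shift mm [-1.7  1.3 -1.5] turn rad [-0.0024 -0.1329  0.0009]
```

```bash
python3 -m creep '0 0 0 0 0.02 0 1;0 0 0 0 0 0 0;0 0 0 0 0 0 -1;0 0 0 0 0 0 -1;0 -20 0 0 0 0 -1'; python3 -m creep '0 -50 0 0 0 0 -1;0 -50 0 0 0 0 -1;60 0 0 0 0 0 -1;60 0 0 0 0 0 -1;60 0 0 0 0 0 -1'
python3 - <<'E'
from h import *
from rig import r
for n,uv in(("scene",(251,245)),("top",(390,244))):
    c=r.camera(n); look(c,f"pics/{n}4z.png",*uv,20,20); np.savez(f"pics/{n}4.npz",**c)
to(.551,-.187,.17,-86)
E
```

```text
time: 18.9
eef_pos: [0.55, -0.1878, 0.0664]
tool_rot: [0.519, -0.482, 0.48, -0.518]
force: [-0.2, 0.1, 0.1]
width: 1.001
time: 19.52
eef_pos: [0.5646, -0.3694, 0.1679]
tool_rot: [-0.518, 0.48, -0.481, 0.519]
force: [0.9, 0.9, 0.7]
width: 0.999
t 19.625 pos [ 0.5636 -0.3727  0.1655] yaw -85.95 q [-33.5  22.1  23.2  91.1  -0.  142.5] w 0.998 F [-0.   0.9 -0.6] M [ 0.02 -0.03  0.02]
shift mm [-186.2   -4.4    0.5] turn rad [ 0.0014  0.0009 -0.0004]
```

View pics/top4z.png

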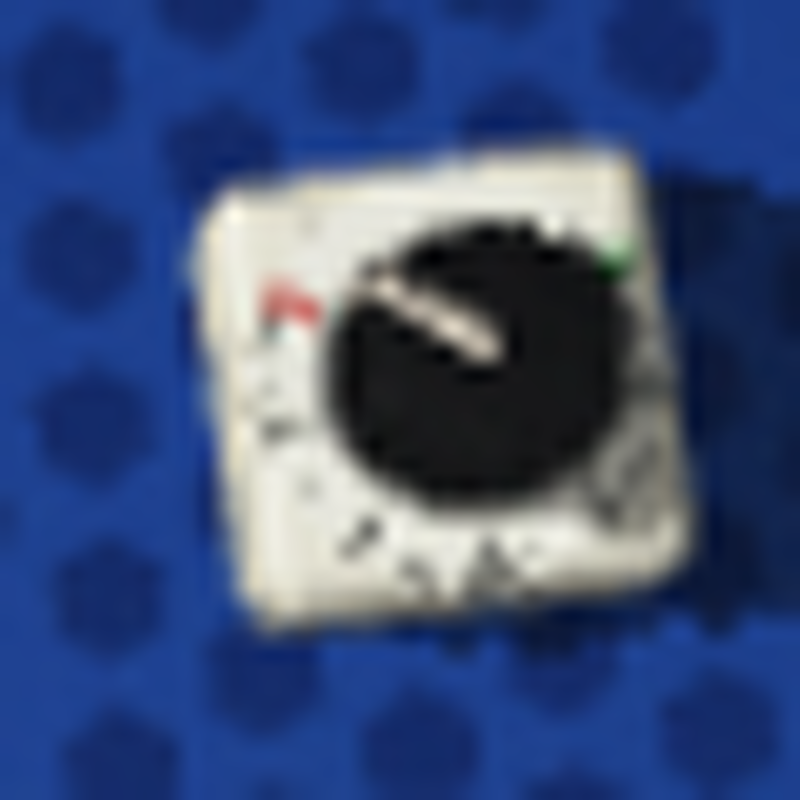

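View pics/scene4z.png

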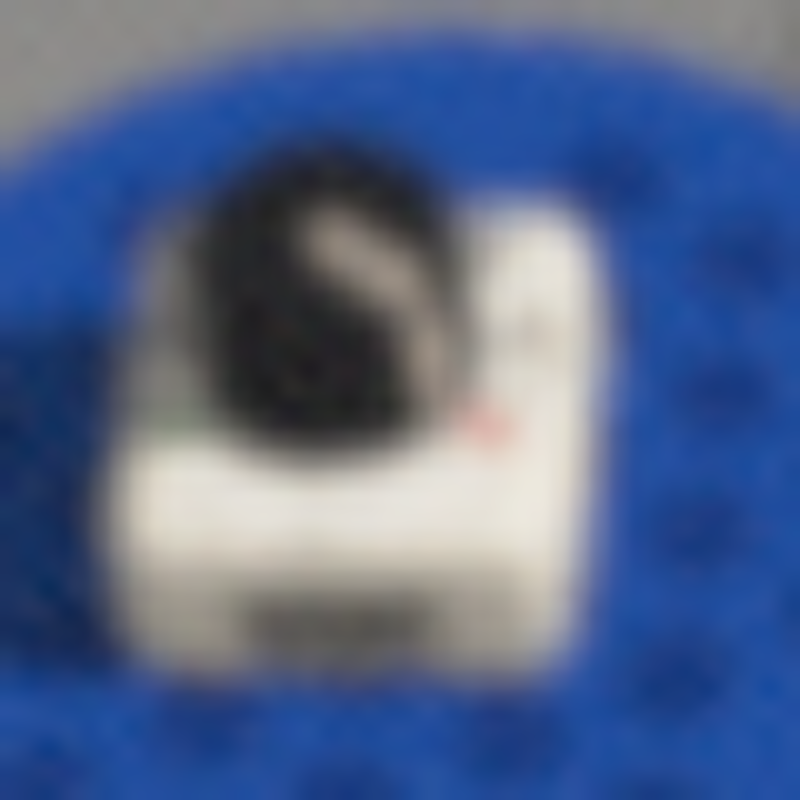

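In the top view the pointer tip at (370,280) is clockwise of the red mark's line at (290,305). In the scene view the pointer's side line ends at (437,400), on the bell-slot side of the red mark at (490,425). Both look past 30.

```bash
cat > pm.py <<'E'
from h import *
def pm(n,ctr,u=390,v=244):
    c=np.load(f"pics/{n}.npz"); s=c["frame"][v-20:v+20,u-20:u+20]; hs=cv2.cvtColor(s,cv2.COLOR_RGB2HSV)
    ws=((hs[...,1]<90)&(hs[...,2]>110)).astype(np.uint8)
    k=max(cv2.findContours(ws,cv2.RETR_EXTERNAL,cv2.CHAIN_APPROX_NONE)[0],key=cv2.contourArea)
    P=plane(c,k[:,0]+np.array([u-20,v-20]),.042)[:,:2].astype(np.float32); mr=cv2.minAreaRect(P)
    ang=mr[2]%90; 
    S=cv2.resize(s,None,fx=8,fy=8,interpolation=cv2.INTER_CUBIC).max(2).astype(float)
    ys,xs=np.nonzero(S>100); p=plane(c,np.c_[(xs+.5)/8-.5+u-20,(ys+.5)/8-.5+v-20],.071)[:,:2]
    d=p-ctr; i=np.hypot(*d.T)<.016; a=d[i]; w=S[ys,xs][i]-60
    mm=(a*w[:,None]).sum(0)/w.sum(); l,V=np.linalg.eigh(np.cov(a.T,aweights=w)); q=V[:,1]*np.sign(V[:,1]@mm)
    pa=np.degrees(np.arctan2(q[1],q[0])); y=180+(ang if ang<45 else ang-90)
    # offset of the pointer line from the case centre
    g=cv2.inRange(hs,(40,80,40),(80,255,255)); rd=cv2.inRange(hs,(0,70,100),(12,255,255))|cv2.inRange(hs,(168,70,100),(180,255,255))
    G=[];
    for m in(g,rd):
        yy,xx=np.nonzero(m)
        G.append(plane(c,(xx.mean()+u-20,yy.mean()+v-20),.042)[0,:2] if len(xx) else np.array([np.nan]*2))
    D=G[1]-G[0]; yg=np.degrees(np.arctan2(D[1],D[0]))+90
    print(n,"rect yaw",round(y,1),np.round(mr[0],4),"gr yaw",round(yg%360,1),"pointer",round(pa%360,1),l.round(9),"min(rect)",round(15-((pa-y+180)%360-180)/8,2),"min(gr)",round(15-((pa-yg+180)%360-180)/8,2))
E
python3 - <<'E'
from pm import *
pm("top2",[.5495,-.1845]);pm("top3",[.5495,-.187]);pm("top4",[.5495,-.187])
E
```

```text
top2 rect yaw 195.6 [ 0.5489 -0.1826] gr yaw 197.0 pointer 229.6 [1.1830e-06 1.3818e-05] min(rect) 10.75 min(gr) 10.93
top3 rect yaw 189.0 [ 0.5498 -0.1864] gr yaw nan pointer 68.1 [1.2910e-06 1.7603e-05] min(rect) 30.12 min(gr) nan
top4 rect yaw 189.0 [ 0.5498 -0.1864] gr yaw 188.0 pointer 60.7 [1.2550e-06 2.3238e-05] min(rect) 31.03 min(gr) 30.91
```

```bash
python3 -m creep '-60 0 0 0 0 0 -1;-60 0 0 0 0 0 -1;-60 0 0 0 0 0 -1;0 50 -1 0 0 0 -1;0 50 0 0 0 0 -1'; python3 -m creep '0 20 0 0 0 0 -1;0 0 0 0 0 0 -1'; python3 -c "
from h import *
to(.550,-.187,.048,-86)"
```

```text
time: 20.25
eef_pos: [0.5504, -0.187, 0.0674]
tool_rot: [-0.518, 0.48, -0.481, 0.519]
force: [-0.0, -0.3, 0.1]
width: 0.996
time: 20.5
eef_pos: [0.5488, -0.1875, 0.0462]
tool_rot: [0.519, -0.482, 0.48, -0.518]
force: [0.4, -0.3, 0.4]
width: 1.003
t 20.5 pos [ 0.5488 -0.1875  0.0462] yaw -85.67 q [-18.9   9.7  -5.2  75.2   0.  156.8] w 1.003 F [ 0.4 -0.3  0.4] M [ 0.02 -0.02  0.02]
shift mm [-0.4 -1.8  1.2] turn rad [ 0.0024  0.0057 -0.0015]
```

```bash
python3 -m creep '0 -1 1 0 0 0 0;0 0 0 0 0 0 1;0 0 0 0 0 0 1;0 0 0 0 0 0 1;0 0 0 0 0 0 1'; python3 -c "
from h import *
to(.550,-.187,.048,-86)"; python3 -m creep '0 0 0 0 -0.15 0 1;0 0 0 0 -0.18 0 1;0 0 0 0 -0.18 0 1;0 0 0 0 -0.18 0 1;0 0 0 0 -0.18 0 1';python3 -m creep '0 0 0 0 -0.18 0 1;0 0 0 0 -0.18 0 1;0 0 0 0 -0.18 0 1;0 0 0 0 -0.09 0 1;0 0 0 0 0 0 1';python3 -c "
from h import *
to(.550,-.187,.048,0)"
```

```text
time: 21.12
eef_pos: [0.5517, -0.1885, 0.0503]
tool_rot: [-0.518, 0.48, -0.482, 0.519]
force: [-1.2, -0.5, 5.7]
width: 0.425
t 21.125 pos [ 0.5517 -0.1885  0.0503] yaw -85.7 q [-18.9   9.7  -4.8  75.4   0.  156.8] w 0.425 F [-1.2 -0.5  5.7] M [-0.06  0.15 -0.02]
shift mm [-1.7  2.3 -1.6] turn rad [-0.0025  0.0052  0.0008]
time: 21.75
eef_pos: [0.5516, -0.1884, 0.0503]
tool_rot: [-0.673, 0.215, -0.216, 0.674]
force: [-1.1, 0.4, 6.5]
width: 0.422
time: 22.38
eef_pos: [0.5514, -0.1883, 0.0503]
tool_rot: [0.707, 0.003, -0.001, -0.707]
force: [-2.6, 1.2, 6.8]
width: 0.424
t 22.375 pos [ 0.5514 -0.1883  0.0503] yaw 0.32 q [-18.9   9.7  -4.8  75.4   0.   70.8] w 0.424 F [-2.6  1.2  6.8] M [0.21 0.55 0.07]
shift mm [-1.4  2.3  1.3] turn rad [0.0002 0.0056 0.002 ]
```

```bash
python3 -m creep '0 0 0 0 0 0 0;0 0 0 0 0 0 -1;0 0 0 0 0 0 -1;0 -20 0 0 0 0 -1;0 -50 0 0 0 0 -1'; python3 -m creep '0 -50 0 0 0 0 -1;0 0 -60 0 0 0 -1;0 0 -60 0 0 0 -1;0 0 -60 0 0 0 -1;0 0 0 0 0 0 -1'
python3 - <<'E'
from pm import *
from rig import r
for n,uv in(("scene",(251,245)),("top",(390,244))):
    c=r.camera(n); look(c,f"pics/{n}5z.png",*uv,20,20); np.savez(f"pics/{n}5.npz",**c)
to(.551,-.187,.17,0)
pm("top5",[.5495,-.187])
E
```

```text
time: 23.0
eef_pos: [0.5496, -0.1877, 0.1171]
tool_rot: [-0.706, -0.0, 0.003, 0.708]
force: [0.4, -0.1, 0.1]
width: 1.003
time: 23.62
eef_pos: [0.5508, -0.3719, 0.1671]
tool_rot: [-0.707, 0.0, 0.0, 0.707]
force: [0.0, 0.6, -0.4]
width: 0.998
t 23.725 pos [ 0.5514 -0.3686  0.1681] yaw 0.17 q [-33.8  20.3  21.   90.8   0.   56. ] w 1.002 F [ 0.1 -0.6  0. ] M [0.04 0.02 0.05]
shift mm [ 1.000e-01 -1.700e+00  1.816e+02] turn rad [-0.0011  0.003  -0.0004]
top5 rect yaw 188.1 [ 0.5504 -0.1865] gr yaw 188.2 pointer 146.4 [1.1210e-06 2.4678e-05] min(rect) 20.2 min(gr) 20.22
```

View pics/top5z.png

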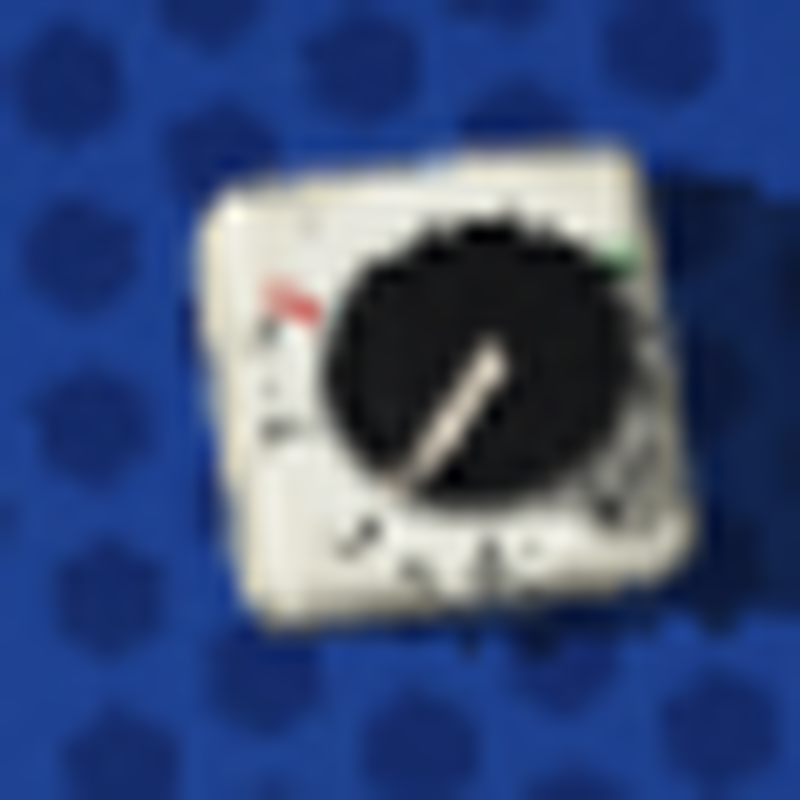

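View pics/scene5z.png

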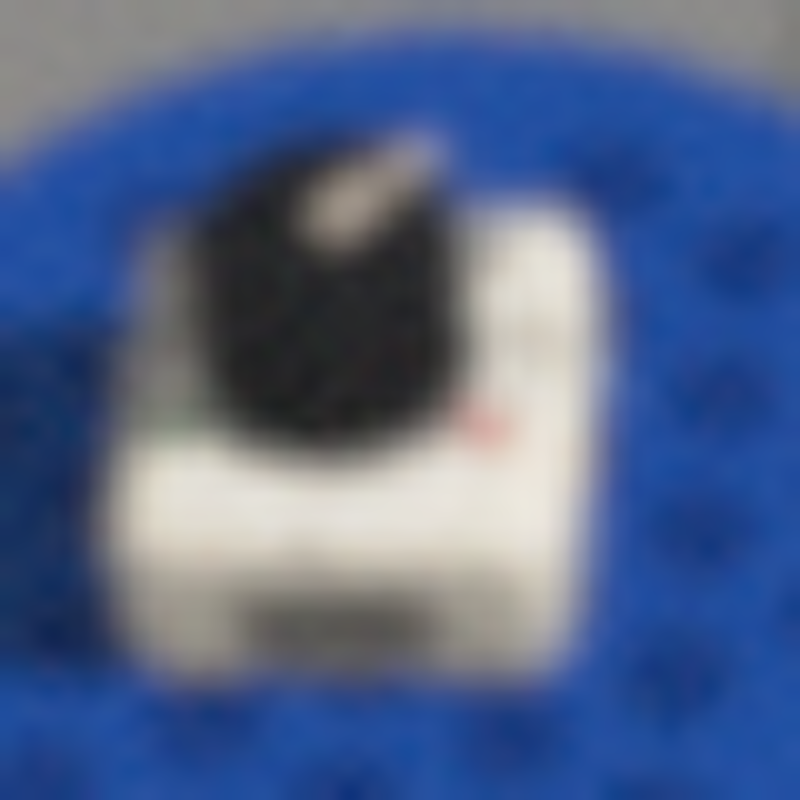

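Run:
```python
from dial import *
def sc(n,a):
    c=np.load(f"pics/{n}.npz"); o=np.array([231,225]); f=lambda a:(np.array(a,float)+.5)/20+o-.5
    p=plane(c,f(a[:2]),.071); d=(p[1]-p[0])[:2]; pa=np.degrees(np.arctan2(d[1],d[0]))
    q=plane(c,f(a[2:]),.042); e=(q[1]-q[0])[:2]; y=np.degrees(np.arctan2(e[1],e[0]))+90
    print(n,p[:,:2].round(4).tolist(),pa%360,y%360,15-((pa-y+180)%360-180)/8)
sc("scene5",[(325,222),(437,143),(185,418),(488,425)])
sc("scene4",[(322,225),(422,290),(185,418),(488,425)])
c=np.load("pics/top5.npz")
dial(c,(390,244),20,20,[(215,205),(628,150),(688,545),(262,628)],[(492,352),(402,488)],(618,255),(292,305))
```

```text
scene5 [[0.5496, -0.1884], [0.5343, -0.1769]] 142.9747555373416 186.6704050550783 20.46195618971709
scene4 [[0.5502, -0.1887], [0.559, -0.1731]] 60.662058223207616 186.6704050550783 30.751043353983835
corner edges [ -81.5 -171.7  101.8    6.3] [0.0567 0.0543 0.0588 0.0578] ctr [ 0.5498 -0.1881  0.042 ]
yaw gr 189.58203778236978 yaw edges [188.5 188.3 191.8 186.3] pointer 146.74108743175833 tip-from-centre 147.53227047318902
minute 20.30006458407933
minute 20.201166703900494
```

All the readings sit near 20.2–20.4, slightly high, so I'll make one small correction.

```bash
python3 -m creep '0 0 60 0 0 0 -1;0 0 60 0 0 0 -1;0 0 60 0 0 0 -1;0 50 1 0 0 0 -1;0 50 0 0 0 0 -1'; python3 -m creep '0 20 0 0 0 0 -1;0 0 0 0 0 0 -1;0 0 0 0 0 0 0;0 0 0 0 0 0 1;0 0 0 0 0 0 1'; python3 -m creep '0 0 0 0 0 0 1;0 0 0 0 0 0 1'; python3 -c "
from h import *
to(.550,-.187,.048,0)"; python3 -m creep '0 0 0 0 -0.02 0 1;0 0 0 0 -0.025 0 1;0 0 0 0 0 0 1'; python3 -c "
from h import *
to(.550,-.187,.048,0)"
```

```text
time: 24.35
eef_pos: [0.5515, -0.1848, 0.0689]
tool_rot: [0.707, 0.004, -0.002, -0.707]
force: [0.6, 0.8, -0.8]
width: 1.0
time: 24.98
eef_pos: [0.5515, -0.1873, 0.0503]
tool_rot: [0.707, 0.002, -0.001, -0.707]
force: [-3.1, 1.4, 5.7]
width: 0.425
time: 25.22
eef_pos: [0.5515, -0.1874, 0.0504]
tool_rot: [0.707, 0.002, -0.001, -0.707]
force: [-2.0, 0.6, 6.6]
width: 0.421
t 25.225 pos [ 0.5515 -0.1874  0.0504] yaw 0.24 q [-18.8   9.6  -4.8  75.4   0.   71. ] w 0.421 F [-2.   0.6  6.6] M [ 0.21  0.48 -0.01]
shift mm [-1.5  2.4  0.4] turn rad [0.0001 0.0042 0.0023]
time: 25.6
eef_pos: [0.5515, -0.1873, 0.0504]
tool_rot: [0.707, 0.018, -0.017, -0.707]
force: [-1.6, 1.5, 5.8]
width: 0.42
t 25.6 pos [ 0.5515 -0.1873  0.0504] yaw 2.84 q [-18.8   9.6  -4.8  75.4   0.   68.4] w 0.42 F [-1.6  1.5  5.8] M [0.23 0.48 0.04]
shift mm [-1.4  2.4  0.4] turn rad [0.0002 0.0495 0.0022]
```

```bash
python3 -m creep '0 0 0 0 0 0 0;0 0 0 0 0 0 -1;0 0 0 0 0 0 -1;0 -20 0 0 0 0 -1;0 -50 0 0 0 0 -1'; python3 -m creep '0 -50 0 0 0 0 -1;0 0 -60 0 0 0 -1;0 0 -60 0 0 0 -1;0 0 -60 0 0 0 -1;0 0 0 0 0 0 -1'
python3 - <<'E'
from pm import *
from rig import r
for n,uv in(("scene",(251,245)),("top",(390,244))):
    c=r.camera(n); look(c,f"pics/{n}6z.png",*uv,20,20); np.savez(f"pics/{n}6.npz",**c); cv2.imwrite(f"pics/{n}6.png",c["frame"][:,:,::-1])
to(.551,-.187,.17,0)
pm("top6",[.5495,-.187])
E
```

```text
time: 26.22
eef_pos: [0.5496, -0.1868, 0.1171]
tool_rot: [-0.706, -0.016, 0.019, 0.708]
force: [-0.4, -0.5, -0.0]
width: 1.0
time: 26.85
eef_pos: [0.559, -0.3707, 0.1669]
tool_rot: [-0.707, -0.016, 0.016, 0.707]
force: [0.5, 0.8, 0.7]
width: 1.002
t 26.95 pos [ 0.5595 -0.3674  0.168 ] yaw 2.75 q [-33.3  21.2  22.2  91.1   0.   53.9] w 1.001 F [-0.1  0.1  0.5] M [ 0.   -0.    0.02]
shift mm [  0.2  -1.8 180.6] turn rad [-0.0012  0.048  -0.0004]
top6 rect yaw 188.1 [ 0.5504 -0.1865] gr yaw 188.2 pointer 148.4 [1.1200e-06 2.6164e-05] min(rect) 19.96 min(gr) 19.98
```

View pics/top6z.png

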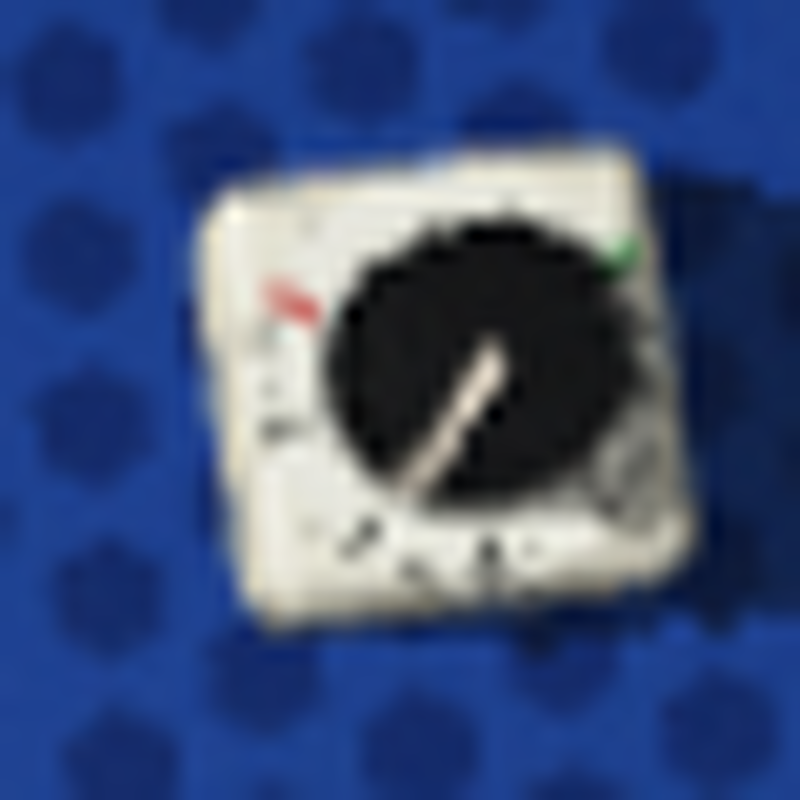

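View pics/scene6.png

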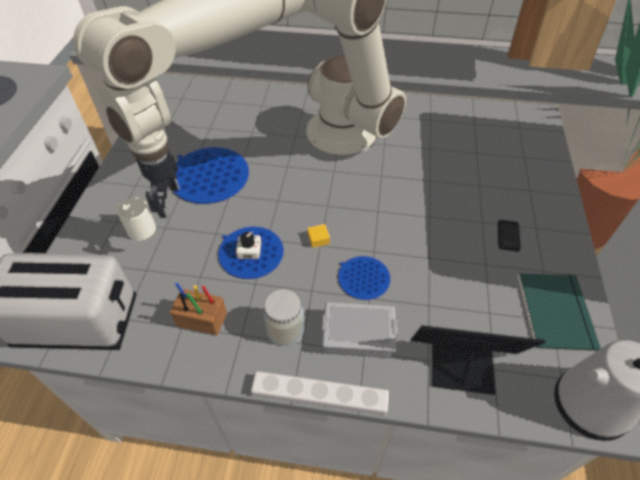

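The timer sits on the middle trivet at (249,245) in the scene view, reading 20.0. The mug at (136,220), the note block at (318,236) and the rest stand where they were, and the gripper is clear. I'm handing in.

```bash
python3 -c "
from rig import r
print(r.sign_off(), r.read_state()['time'])"
```

```text
the job is handed in; nothing more can be done
the job is handed in; nothing more can be done
```

I set the timer upright and wholly on the middle-sized blue trivet and let go of it. I then wound its knob clockwise past the red 30-minute mark and brought it back to the 20-minute mark. The job was handed in at about 27 s of the 72 s allowed.

- **Past 30 minutes:** my first turn read only about 30.1 to 30.8 minutes, too close to be sure. I gripped the knob again and turned on. Readings then were about 31.0 from the top camera and 30.75 from the scene camera.
- **Back to 20 minutes:** after the turn back, readings were 20.2 to 20.5. A small correction brought the last one to 19.96 to 19.98 from the top camera only. The separate readings disagree by about 0.3 to 0.5 minute, so take that as the uncertainty.
- **Case turned a little:** the case turned about 0.115 rad between the placing and the first check of the winding, slightly more than the 0.1 rad expected. It moved only about 1° more in the later turns and stayed near the middle of the trivet.
- **Other things:** by eye, nothing else on the counter has moved. The gripper was open, well above the counter and touching nothing when I handed in.

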